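# Close the plate press, seat its thumbscrew and back it off a quarter turn

### The job

Fold the press's hinged cover down flat over the glass plate, then turn the winged thumbscrew on the cover clockwise until it seats. Then back it off a quarter turn so that the glass is not strained, and finish still gripping the thumbscrew's wings and holding it there, so that the setting can be locked; do not let go at the end. Leave the small things lying round the press where they are.

Things in the scene. Friction and masses are not known exactly. Their poses are not given: they have to be found in the camera images.
- press: white plastic press block 190 (x) x 140 (y) x 30 mm high, fixed; its aluminium cover closes over a glass plate fixed in a pocket. Origin: centre of its underside, on the worktop. Its x points from the free end to the hinge end (roughly away from the robot), z up. Hinge axis parallel to y at x = +75, z = 34 mm; steel hinge ears at x = 76, y = +-64, up to z = 47 mm
- cover (a joint): cover angle: 0 = closed flat on the block (a stop), grows as the free edge rises (1.57 = upright); starts 0.6 to 1.1. Stiff panel 150 mm long from hinge axis to free edge, 110 wide, 8 thick. The hinge has friction: the cover stays where it is left; a push of 2 to 5 N near the free edge folds it down. Closed, its upper face is 38 mm above the worktop
- cover_hinge (a point): point on the hinge axis, at the middle of the cover's width and of its thickness; axes as the cover's: x along the panel from free edge to hinge, z square to the panel out of its outer (upper) face
- cover_edge (a point): middle of the cover's free edge, on its outer (upper) face, 150 mm from the hinge axis and 4 mm above the panel's mid plane; axes as cover_hinge
- wing_head: black wing grip of the thumbscrew on the cover's outer face: bar 40 (own x) x 12 (y) x 26 mm (z), origin at its centre. Screw axis through it, square to the cover, 95 mm from the hinge axis at mid width. Its centre is 25 mm above the outer face (63 mm above the worktop when closed), underside 12 mm above the face on a neck 11 mm across. Grip across the 12 mm
- thumbscrew (a joint): angle backed off from the seat, anticlockwise from above: 0 = seated (hard stop; wings along the cover's x), 1.571 = a quarter turn off (wings across the cover), at most 5.0. Clockwise lowers it. Starts 1.2 to 2.6. Friction 0.06 N m: stays where it is left. The head's height does not change as it turns
- marker_black: marker pen 18 x 135 x 21 mm lying on the worktop beside the press; bystander, origin at the centre of its underside
- cap_tube_1: small capped tube 20 x 53 x 20 mm with a conical tip, lying on the worktop beside the press; bystander
- cap_tube_2: small capped tube like the other, 20 x 53 x 20 mm, lying farther off to the robot's right; bystander
- dish_pink: round dish 60 mm across, 28 mm high, to the robot's right; bystander
- rack_lid: flat pale box lid 83 x 122 x 16 mm lying to the robot's left; bystander

How it is judged:
On the way, in this order (a step that is already met when the one before it is completed fails the run):
1. the cover is folded down flat, the thumbscrew not yet seated (value of joint cover below 0.05 rad and value of joint thumbscrew above 0.3 rad), for 0.2 s.
2. with the cover flat, the thumbscrew is seated (value of joint cover below 0.05 rad and value of joint thumbscrew below 0.07 rad), for 0.1 s.
At the end, for the whole second after the job is handed in: The cover is flat (within 0.05 rad), the thumbscrew stands still a quarter turn (1.571 rad, within 0.26 rad or 15 degrees) back from its seat, and the fingers still grip its wings: more than 5 N between fingers and wing head, and the point between the pads within 30 mm of the head's centre (value of joint cover below 0.05 rad and value of joint thumbscrew between 1.3108 and 1.8308 rad and velocity of joint thumbscrew between -0.1 and 0.1 rad/s and contact force between the fingers and wing_head above 5 N and distance between the grasp point and wing_head below 0.03 m); the arm keeps its last pose, push and grip.
It fails at once if the rack_lid is knocked more than 3 cm from its place (distance of rack_lid from where it was at the start of the episode above 0.03 m).
It fails at once if the dish_pink is knocked more than 3 cm from its place (distance of dish_pink from where it was at the start of the episode above 0.03 m).
It fails at once if the marker_black is knocked more than 3 cm from its place (distance of marker_black from where it was at the start of the episode above 0.03 m).
It fails at once if the cap_tube_1 is knocked more than 3 cm from its place (distance of cap_tube_1 from where it was at the start of the episode above 0.03 m).
It fails at once if the cap_tube_2 is knocked more than 3 cm from its place (distance of cap_tube_2 from where it was at the start of the episode above 0.03 m).
It also fails if it takes over 64 s, if anything falls off the work surface, if the arm or the gripper's body presses on something with over 40 N, if the wrist force passes 120 N, or if a joint passes its speed limit or range.

### The arm

A 7-joint arm with a two-finger parallel gripper is mounted at the origin on a cart in front of the work surface, level with it; the furniture and walls round the work are solid. World frame = base frame: x ahead of the robot, y to its left, z up, the work surface at z = 0. Lengths are in m, angles in rad, forces in N, time in s.
With the tool pointing down it reaches from about 0.4 to 0.85 m from the base axis. Payload 10.4 kg.
Tool frame: the origin (TCP) lies on the centre line of the jaws, within the pads' length; the fingertips stand 22 mm ahead of it and the grasp point (between the pads) lies 3 mm ahead of it; z points along the fingers, y is the line along which they close (so a half turn about z gives the same grasp; the last joint's range is limited). The gripper opens to 87 mm and grips with 3 to 60 N. Pads are 19 mm wide; open, the fingers measure 117 mm over their backs; the gripper's body (75 mm by 190 mm) begins 51 mm behind the grasp point.
Start: joints at [-1.283, 0.332, -0.065, 1.46, 0.022, 1.35, -0.088], TCP at [0.191, 0.595, 0.245] pointing down, gripper open.
Joint ranges: [-2.6, 2.6], [-0.5, 2.12], [-1.47, 1.34], [0.16, 2.42], [-1.27, 4.41], [0.06, 2.06], [-2.6, 2.6]. Speed limits (rad/s): [2.22, 2.22, 2.79, 2.79, 3.14, 3.14, 3.14].

### API

Orientations are given as a unit quaternion [x, y, z, w].
In Python, from bench import r, imaging, ticket, read_state gives the robot as it stands (r), with the cameras (imaging), the job (ticket) and the readings as plain functions.
- The arm moves only by the tool jog_arm, called as name(argument=value, ...) on one line, values as JSON. Schema: {"type":"object","properties":{"increments":{"type":"object","properties":{"steps":{"type":"array","items":{"type":"array","items":{"type":"number"},"minItems":5,"maxItems":5},"minItems":1,"maxItems":12}},"additionalProperties":false,"required":["steps"]},"force":{"type":"number"},"only":{"type":"string"},"quiet":{"type":"boolean"},"lines":{"type":"string"}},"required":["increments"],"additionalProperties":false}. increments is an object whose key "steps" holds a list of rows, 1 to 12 of them, each of 5 numbers: dx, dy, dz in a scale on which 1.0 is 0.6 m, then a turn about the tool's z in normalised numbers (1 is 4 rad), then the finger opening in m; each row is the pose to reach, as a shift and turn from the pose commanded when the call began, along the tool's axes at that moment; what a row does not reach only later rows make up. A row lasts 1/10 s, in which the tool goes at most 0.05 m and 0.15 rad, less where a joint would pass 70% of its speed; a pose out of reach is approached as far as the arm can. The fingers move at their own pace and stop on an object; force is the grip in N (left out, the last holds). Time passes only in rows, so rows that do not move let the fingers close. The tool returns the time, the measured TCP pose, the force, the opening and the grip force at its end. only (a regular expression) keeps the lines of the reply that match it, lines (a string "A,B") keeps lines A to B, and quiet returns only ok. No shift or turn number may pass 1 either way. Input that does not fit is refused with a message, and nothing moves.
- read_state(): the state, without advancing time (a new reading comes with each control period).
- imaging.camera(name): name is "side" or "top"; returns a dict with "img" (480x640x3 uint8, red, green, blue), "fx", "fy", "cx", "cy" (pixels), "pose" (4x4, takes a point from camera to world coordinates). Camera axes: x right, y down, z forward; pixel columns grow to the right and rows downward; lengths in m; the calibration is good to about 2 mm. A picture is of the moment at which its call begins. There is no depth.
- ticket.close_job(): hands the job in; it is judged then, once.
The state is a dict: "time": time; "joint_positions": joint angles; "joint_vel": joint speeds; "joint_torque": joint torques, N m; "ee_pos": TCP position; "eef_rot": TCP orientation; "ft_force": force on the tool from outside, world axes, zero at the start; "torque": the same for the moment, N m; "width": finger opening in m; "grip_force": force on a finger pad.
Only numpy, scipy, OpenCV 4.12 (cv2) and the standard library are available. Lean on these libraries where they do the work, as an engineer would, in place of code of your own. Each camera call takes 0.05 s, during which the arm holds its last target. There are 200 camera calls.

## Working session

There is one attempt and no reset: what is moved stays moved. The work goes in short steps, Python scripts to look and compute and a tool call to move; the robot and the scene stay as the last step left them, time stands still between calls to the robot, and variables do not carry over. Pictures are saved under pics/ and viewed, at most 10 in all, crops included, and the job is handed in when it is done.

```bash
ls; mkdir -p pics; python3 - <<'E'
from bench import r, imaging, ticket, read_state
import cv2,numpy as np
for n in("side","top"):
    c=imaging.camera(n);cv2.imwrite(f"pics/{n}0.png",c["img"][...,::-1]);print(n,c["fx"],c["cx"],c["cy"],np.round(c["pose"],3).tolist())
s=read_state();print(s)
E
```

```text
bench.py
pics
side 585.0205493900472 325.5557646917216 234.14044380269607 [[0.953, -0.206, 0.223, 0.198], [-0.304, -0.628, 0.717, -1.055], [-0.008, -0.75, -0.661, 1.021], [0.0, 0.0, 0.0, 1.0]]
top 489.3833032067734 325.7159145908842 239.0605209901457 [[0.021, -0.988, 0.151, 0.355], [-0.999, -0.017, 0.028, -0.061], [-0.025, -0.152, -0.988, 1.155], [0.0, 0.0, 0.0, 1.0]]
{'time': 0.1, 'joint_positions': array([-1.28260478,  0.3327899 , -0.06468657,  1.46083192,  0.021631  ,
        1.34990589, -0.08850104]), 'joint_vel': array([ 0.00012122, -0.00218202,  0.00060837, -0.00144134, -0.00121099,
        0.00123526, -0.00141836]), 'joint_torque': array([ 1.53649202e-03, -6.24544001e+01,  2.46942864e-02, -3.90713239e+01,
       -6.13913289e-02,  3.67101480e-02,  4.56833436e-05]), 'ee_pos': array([0.19105708, 0.59475721, 0.24385732]), 'eef_rot': array([ 1.54765283e-01,  9.87951073e-01, -6.17362052e-04, -5.10071009e-05]), 'ft_force': array([ 0.43246557, -0.13685264, -0.35024985]), 'torque': array([-0.04718932,  0.00415536,  0.02253924]), 'grip_force': 0.0, 'width': 0.08709917490903608}
```

View pics/side0.png

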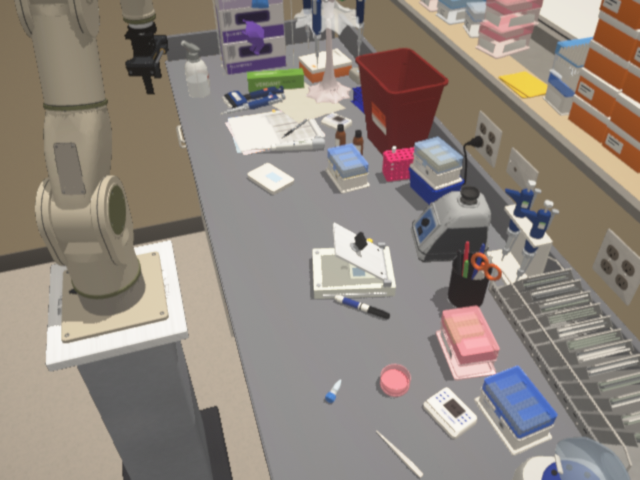

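View pics/top0.png

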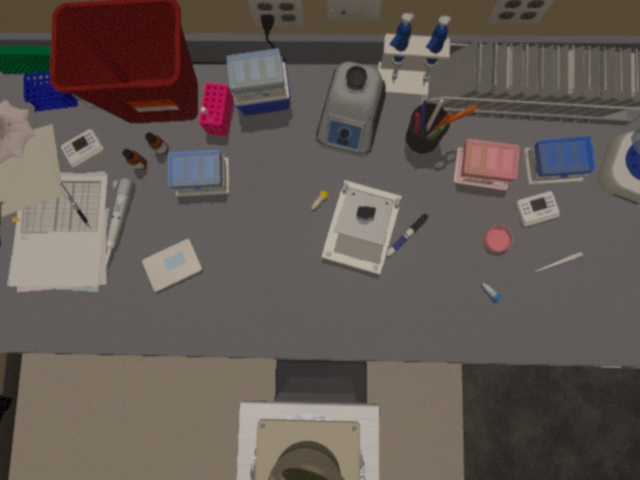

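The side view shows the press at about (352,270) with its cover raised, the wing head at (361,240) and the marker at (362,307). In the top view the press is at (362,228), the wing at (366,213), the marker at (407,235), tube 1 at (319,200) and the dish at (497,239).

```bash
python3 - <<'E'
import cv2,numpy as np
a=cv2.imread("pics/side0.png")[215:325,300:400];b=cv2.imread("pics/top0.png")[175:285,312:412]
f=lambda i:cv2.resize(i,None,fx=4,fy=4,interpolation=cv2.INTER_CUBIC)
cv2.imwrite("pics/crop0.png",np.hstack([f(a),f(b)]))
E
```

```text
(no output)
```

View pics/crop0.png

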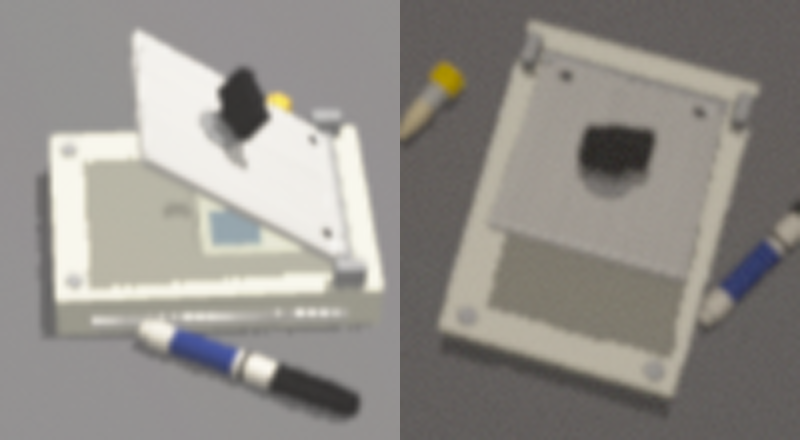

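```bash
cat > h.py <<'E'
from bench import r, imaging, ticket, read_state
import numpy as np,cv2
def ray(c,u,v):
    P=np.array(c["pose"]);d=P[:3,:3]@[(u-c["cx"])/c["fx"],(v-c["cy"])/c["fy"],1];return P[:3,3],d/np.linalg.norm(d)
def plane(c,u,v,z):
    o,d=ray(c,u,v);return o+d*(z-o[2])/d[2]
def tri(r1,r2):
    A=np.array([r1[1],-r2[1]]).T;s=np.linalg.lstsq(A,r2[0]-r1[0],rcond=None)[0]
    p,q=r1[0]+s[0]*r1[1],r2[0]+s[1]*r2[1];return (p+q)/2,np.linalg.norm(p-q)
def wing(c,u,v,w=15):
    m=cv2.inRange(c["img"],(0,0,0),(62,62,62));k=np.zeros_like(m);k[v-w:v+w,u-w:u+w]=m[v-w:v+w,u-w:u+w]
    n,_,st,ce=cv2.connectedComponentsWithStats(k);i=1+np.argmax(st[1:,4]);return ce[i],st[i]
E
python3 - <<'E'
from h import *
np.set_printoptions(precision=4,suppress=True)
S,T=imaging.camera("side"),imaging.camera("top")
tc=lambda u,v:(312+(u-400)/4,175+v/4)
sc=lambda u,v:(300+u/4,215+v/4)
k=[plane(T,*tc(*p),.03) for p in((530,22),(758,88),(672,392),(440,328))]
ks=[plane(S,*sc(*p),.03) for p in((350,128),(382,290),(55,302),(52,135))]
for n,q in(("top",k),("side",ks)):
    q=np.array(q);c=q.mean(0);d=q[0]+q[1]-q[2]-q[3];print(n,c,"yaw",np.arctan2(d[1],d[0]),[np.linalg.norm(q[i]-q[i-1]) for i in range(4)])
e=[tri(ray(T,*tc(*a)),ray(S,*sc(*b))) for a,b in(((490,225),(135,32)),((690,275),(145,158)))]
print("edge",e)
h=[tri(ray(T,*tc(*a)),ray(S,*sc(*b))) for a,b in(((534,45),(328,118)),((740,108),(350,268)))]
print("ears",h)
(a,sa),(b,sb)=wing(T,366,213),wing(S,361,240)
print(a,sa,b,sb,tri(ray(T,*a),ray(S,*b)))
E
```

```text
top [ 0.558  -0.1136  0.03  ] yaw -0.26563318821937754 [np.float64(0.1897002752195176), np.float64(0.1396784125843144), np.float64(0.18640120327570997), np.float64(0.13842528050365283)]
side [ 0.5567 -0.1169  0.03  ] yaw -0.2739747404347709 [np.float64(0.1860556773924921), np.float64(0.1389311109720658), np.float64(0.1896713427044546), np.float64(0.1420238882572686)]
edge [(array([ 0.5303, -0.0508,  0.1243]), np.float64(0.0017261804375017)), (array([ 0.5031, -0.1569,  0.1255]), np.float64(0.0021675819129148718))]
ears [(array([ 0.6503, -0.0734,  0.0412]), np.float64(0.0008336357058391369)), (array([ 0.6157, -0.194 ,  0.0375]), np.float64(0.0001851946953118119))]
[365.7059 212.1111] [358 207  17  12 153] [360.1619 240.8476] [356 233  10  16 105] (array([ 0.5742, -0.1173,  0.1124]), np.float64(0.0010334039909010585))
```

Units first: shifts go in shares of 0.6 m and turns go in shares of 4 rad. So -0.375 m / 0.6 = -0.625, -0.27 m / 0.6 = -0.45, -0.04 rad / 4 = -0.01.

jog_arm(increments={"steps":[[-0.05,-0.05,0,0,0],[-0.1,-0.1,0,0,0],[-0.15,-0.15,0,0,0],[-0.2,-0.2083,0,0,0],[-0.25,-0.2667,0,0,0],[-0.3,-0.3167,0,0,0],[-0.35,-0.3667,0,0,0],[-0.4,-0.4167,0,0,0],[-0.45,-0.4667,0,0,0],[-0.5,-0.525,0,0,0],[-0.55,-0.575,0,0,0],[-0.6,-0.625,0,-0.01,0]]}, force=20)

```text
time: 1.4
ee_pos: [0.4196, 0.1261, 0.2447]
eef_rot: [0.135, 0.991, 0.0, 0.0]
ft_force: [1.3, 0.2, 0.6]
width: 0.0031
grip_force: 0.0
```

jog_arm(increments={"steps":[[-0.05,-0.05,0,0,0],[-0.1,-0.1,0,0,0],[-0.15,-0.15,0,0,0],[-0.2,-0.2083,0,0,0],[-0.25,-0.2667,0,0,0],[-0.3,-0.3167,0,0,0],[-0.3,-0.3167,0,0,0],[-0.3,-0.3167,0,0,0]]})

```text
time: 2.2
ee_pos: [0.5417, -0.104, 0.244]
eef_rot: [0.136, 0.991, -0.0, -0.0]
ft_force: [0.1, 0.8, -0.3]
width: 0.0004
grip_force: 0.0
```

To row units: 0.178 m / 0.6 = 0.2967, 0.157 m / 0.6 = 0.2617.

jog_arm(increments={"steps":[[0.02,-0.0083,0.05,0,0],[0.02,-0.0083,0.1,0,0],[0.02,-0.0083,0.1417,0,0],[0.02,-0.0083,0.1617,0,0],[0.0233,-0.0083,0.18,0,0],[0.0317,-0.0083,0.2,0,0],[0.04,-0.0083,0.22,0,0],[0.0483,-0.0083,0.24,0,0],[0.0567,-0.0083,0.2617,0,0],[0.0633,-0.0083,0.28,0,0],[0.0667,-0.0083,0.2933,0,0],[0.0667,-0.0083,0.2967,0,0]]})

```text
time: 3.4
ee_pos: [0.501, -0.0973, 0.0654]
eef_rot: [0.135, 0.991, -0.0, -0.001]
ft_force: [-1.0, 1.2, 1.5]
width: 0.0003
grip_force: 0.8
```

```bash
python3 - <<'E'
from h import *
c=imaging.camera("side");d=imaging.camera("top")
f=lambda i,x,y:cv2.resize(i[y:y+110,x:x+100],None,fx=4,fy=4,interpolation=cv2.INTER_CUBIC)
cv2.imwrite("pics/fold.png",np.hstack([f(c["img"],300,215),f(d["img"],312,175)])[...,::-1])
E
```

```text
(no output)
```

View pics/fold.png

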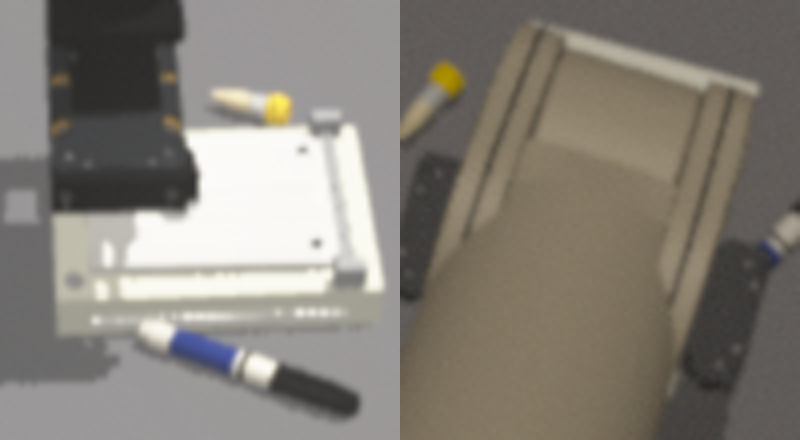

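The cover is nearly flat, with the gripper over the wing. I'll press it to the stop, then lift and retreat toward the robot to look.

To row units: 0.01 m / 0.6 = 0.0167, 0.009 m / 0.6 = 0.015.

jog_arm(increments={"steps":[[0,0,0.0067,0,0],[0,0,0.0117,0,0],[0,0,0.015,0,0],[0,0,0.0167,0,0],[0,0,0.0167,0,0],[0,0,0.0167,0,0]]})

```text
time: 4.1
ee_pos: [0.5023, -0.0976, 0.0597]
eef_rot: [0.135, 0.991, 0.001, -0.0]
ft_force: [-21.7, 3.4, 53.7]
width: 0.0007
grip_force: 26.7
```

jog_arm(increments={"steps":[[0,0,-0.0667,0,0],[0.0333,0,-0.1417,0,0.03],[0.1,0,-0.2,0,0.05],[0.1667,0,-0.2,0,0.06],[0.1667,0,-0.2,0,0.06]]})

```text
time: 4.6
ee_pos: [0.4026, -0.0694, 0.1775]
eef_rot: [0.135, 0.991, 0.003, 0.001]
ft_force: [-0.4, 0.3, 0.2]
width: 0.0245
grip_force: 0.0
```

```bash
python3 - <<'E'
from h import *
c=imaging.camera("side");d=imaging.camera("top")
f=lambda i,x,y:cv2.resize(i[y:y+110,x:x+100],None,fx=4,fy=4,interpolation=cv2.INTER_CUBIC)
cv2.imwrite("pics/s2.png",c["img"][...,::-1]);cv2.imwrite("pics/t2.png",d["img"][...,::-1])
cv2.imwrite("pics/fold2.png",np.hstack([f(c["img"],300,215),f(d["img"],312,175)])[...,::-1])
E
```

```text
(no output)
```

View pics/fold2.png

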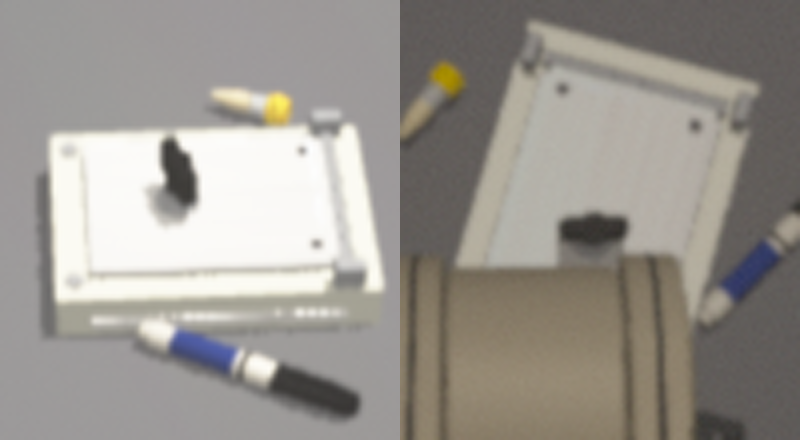

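The cover is flat: the tip stopped at z = 0.038. The wing is at about (180,172) in the side crop and (593,230) in the top crop, lying nearly along world y.

```bash
python3 - <<'E'
from h import *
np.set_printoptions(precision=4,suppress=True)
S,T=imaging.camera("side"),imaging.camera("top")
cs=[]
for n,c,(u,v) in(("top",T,(360,232)),("side",S,(344,258))):
    m=cv2.inRange(c["img"],(0,0,0),(75,75,75));k=np.zeros_like(m);k[v-13:v+(8 if n=="top" else 13),u-13:u+13]=255;m&=k
    C=max(cv2.findContours(m,0,1)[0],key=cv2.contourArea);M=cv2.moments(m&cv2.drawContours(m*0,[C],-1,255,-1));ce=(M["m10"]/M["m00"],M["m01"]/M["m00"]);cs.append((c,ce))
    vx,vy,_,_=cv2.fitLine(C.reshape(-1,2).astype(np.float32),2,0,.01,.01).ravel()
    p,q=[plane(c,ce[0]+s*vx,ce[1]+s*vy,.063) for s in(-6,6)];d=q-p
    print(n,ce,cv2.boundingRect(C),M["m00"]/255,"angle",np.arctan2(d[1],d[0]),plane(c,*ce,.063))
print(tri(ray(T,*cs[0][1]),ray(S,*cs[1][1])))
E
```

```text
top (359.9634146341463, 232.109756097561) (353, 229, 15, 7) 82.0 angle -1.5008924832198465 [ 0.5388 -0.1076  0.063 ]
side (344.0952380952381, 257.92063492063494) (341, 251, 7, 14) 63.0 angle -1.6559018478341796 [ 0.5371 -0.1112  0.063 ]
(array([ 0.5389, -0.1076,  0.0594]), np.float64(0.0010433858163375535))
```

To row units: -0.142 m / 0.6 = -0.2367, -0.06 m / 0.6 = -0.1, -0.15 rad / 4 = -0.0375.

jog_arm(increments={"steps":[[-0.05,0,0,-0.0375,0.06],[-0.1,0,0,-0.075,0.06],[-0.15,0,0,-0.1125,0.06],[-0.2,0,0,-0.15,0.06],[-0.2367,-0.0033,0,-0.1875,0.06],[-0.2367,-0.0033,0,-0.225,0.06],[-0.2367,-0.0033,0,-0.2625,0.06],[-0.2367,-0.0033,0,-0.3,0.06],[-0.2367,-0.0033,0,-0.3375,0.06],[-0.2367,-0.0033,0,-0.375,0.06],[-0.2367,-0.0033,0,-0.4125,0.06],[-0.2367,-0.0033,0,-0.45,0.06]]})

```text
time: 6.0
ee_pos: [0.5369, -0.1109, 0.1579]
eef_rot: [-0.472, 0.881, 0.013, -0.026]
ft_force: [-1.0, -1.0, -0.8]
width: 0.06
grip_force: 0.0
```

jog_arm(increments={"steps":[[0,0,0.0333,-0.01,0.06],[0,0,0.0333,-0.01,0.06]]})

```text
time: 6.2
ee_pos: [0.5342, -0.1116, 0.1363]
eef_rot: [-0.488, 0.872, 0.015, -0.027]
ft_force: [-0.1, -0.2, -0.4]
width: 0.06
grip_force: 0.0
```

```bash
python3 -c "
from h import *;s=read_state();print(s['joint_positions'].round(3),s['ee_pos'],s['eef_rot'])
from scipy.spatial.transform import Rotation as R
M=R.from_quat(s['eef_rot']).as_matrix();print(np.arctan2(M[1,1],M[0,1]),M.T@(np.array([.5385,-.109,.067])-s['ee_pos']))"
```

```text
[ 0.476  0.321 -0.423  1.735  0.145  1.177  2.6  ] [ 0.53424444 -0.11156733  0.13626566] [-0.4884189   0.87207809  0.01481058 -0.02659758]
2.591040391414754 [-0.00661942 -0.00586945  0.0688779 ]
```

Joint 7 is at its limit, so I'll use the half-turn equivalent grasp and turn the other way.

To row units: -0.02 m / 0.6 = -0.0333, 1.8 rad / 4 = 0.45.

jog_arm(increments={"steps":[[0,0,-0.0333,0.0375,0.06],[0,0,-0.0333,0.075,0.06],[0,0,-0.0333,0.1125,0.06],[0,0,-0.0333,0.15,0.06],[0,0,-0.0333,0.1875,0.06],[0,0,-0.0333,0.225,0.06],[0,0,-0.0333,0.2625,0.06],[0,0,-0.0333,0.3,0.06],[0,0,-0.0333,0.3375,0.06],[0,0,-0.0333,0.375,0.06],[0,0,-0.0333,0.4125,0.06],[0,0,-0.0333,0.45,0.06]]})

```text
time: 7.4
ee_pos: [0.537, -0.1106, 0.1595]
eef_rot: [0.382, 0.924, -0.013, -0.026]
ft_force: [-0.1, 0.0, 0.1]
width: 0.0597
grip_force: 0.0
```

jog_arm(increments={"steps":[[0,0,0,0.0375,0.06],[0,0,0,0.075,0.06],[0,0,0,0.1125,0.06],[0,0,0,0.15,0.06],[0,0,0,0.1875,0.06],[0,0,0,0.1975,0.06],[0,0,0,0.1975,0.06]]})

```text
time: 8.1
ee_pos: [0.537, -0.1105, 0.1595]
eef_rot: [0.706, 0.708, -0.021, -0.019]
ft_force: [0.5, -0.7, 0.0]
width: 0.06
grip_force: 0.0
```

```bash
cat > st.py <<'E'
from h import *;s=read_state();print(s['joint_positions'].round(3),s['torque'].round(2))
from scipy.spatial.transform import Rotation as R
M=R.from_quat(s['eef_rot']).as_matrix();print("ty angle",np.arctan2(M[1,1],M[0,1]),"tool z",M[:,2].round(3),"to go",(M.T@(np.array([.5385,-.109,.067])-s['ee_pos'])).round(4))
E
python3 st.py
```

```text
[ 0.192  0.27  -0.091  1.725  0.037  1.204  0.091] [-0.12 -0.01  0.01]
ty angle 0.0020903203440202716 tool z [-0.057 -0.004 -0.998] to go [0.0019 0.0067 0.0923]
```

jog_arm(increments={"steps":[[0.0033,0.0117,0.05,0,0.06],[0.0033,0.0117,0.1,0,0.06],[0.0033,0.0117,0.1333,0,0.06],[0.0033,0.0117,0.1533,0,0.06],[0.0033,0.0117,0.1533,0,0.06]]})

```text
time: 8.6
ee_pos: [0.5376, -0.1089, 0.0661]
eef_rot: [0.705, 0.708, -0.022, -0.019]
ft_force: [-0.2, 0.4, 0.1]
width: 0.0599
grip_force: 0.0
```

jog_arm(increments={"steps":[[0,0,0,0,0.02],[0,0,0,0,0.0],[0,0,0,0,0.0],[0,0,0,0,0.0],[0,0,0,0,0.0],[0,0,0,0,0.0],[0,0,0,0,0.0]]}, force=35)

```text
time: 9.3
ee_pos: [0.5384, -0.109, 0.0677]
eef_rot: [0.706, 0.708, -0.021, -0.018]
ft_force: [2.5, -1.3, 1.3]
width: 0.012
grip_force: 33.8
```

```bash
python3 st.py
```

```text
[ 0.192  0.374 -0.097  1.802  0.054  1.023  0.075] [-0.41 -1.    0.11]
ty angle 0.0035209884611929793 tool z [-0.056 -0.005 -0.998] to go [0.     0.0001 0.0007]
```

To row units: 1 rad / 4 = 0.25.

jog_arm(increments={"steps":[[0,0,0,0.03,0],[0,0,0,0.0625,0],[0,0,0,0.095,0],[0,0,0,0.125,0],[0,0,0,0.155,0],[0,0,0,0.1875,0],[0,0,0,0.22,0],[0,0,0,0.25,0]]})

```text
time: 10.1
ee_pos: [0.5386, -0.1092, 0.0678]
eef_rot: [0.959, 0.281, -0.027, -0.005]
ft_force: [-0.1, -0.9, -0.3]
width: 0.0117
grip_force: 35.0
```

```bash
python3 st.py
```

```text
[ 0.053  0.37   0.068  1.81  -0.015  1.017 -0.876] [-0.21 -0.34  0.07]
ty angle -1.00228876288385 tool z [-0.055 -0.005 -0.998] to go [ 0.     -0.0002  0.0008]
```

jog_arm(increments={"steps":[[0,0,0,0.03,0],[0,0,0,0.0625,0],[0,0,0,0.095,0],[0,0,0,0.125,0],[0,0,0,0.15,0],[0,0,0,0.17,0],[0,0,0,0.18,0],[0,0,0,0.18,0]]})

```text
time: 10.9
ee_pos: [0.5386, -0.1091, 0.0678]
eef_rot: [0.997, -0.073, -0.027, 0.004]
ft_force: [0.3, -1.3, 0.2]
width: 0.0118
grip_force: 35.0
```

```bash
python3 st.py
```

```text
[-0.048  0.373  0.188  1.815 -0.066  1.015 -1.552] [-0.   -0.17 -0.04]
ty angle -1.716725773121755 tool z [-0.055 -0.005 -0.998] to go [-0.     -0.0001  0.0008]
```

Smooth so far. I'll advance in small steps until the seat shows in the torque and lag.

To row units: 0.08 rad / 4 = 0.02.

jog_arm(increments={"steps":[[0,0,0,0.01,0],[0,0,0,0.02,0],[0,0,0,0.02,0]]}, only="ft")

```text
ft_force: [0.4, -1.8, -0.4]
```

```bash
python3 st.py
```

```text
[-0.059  0.373  0.201  1.816 -0.072  1.015 -1.626] [ 0.05 -0.31 -0.02]
ty angle -1.7954698045437407 tool z [-0.055 -0.005 -0.998] to go [-0.     -0.0001  0.0008]
```

jog_arm(increments={"steps":[[0,0,0,0.01,0],[0,0,0,0.01,0]]}, only="ft")

```text
ft_force: [0.0, -1.7, 0.1]
```

```bash
python3 st.py
```

```text
[-0.065  0.373  0.208  1.816 -0.075  1.015 -1.663] [ 0.09 -0.31  0.01]
ty angle -1.8348652236014993 tool z [-0.055 -0.005 -0.998] to go [-0.     -0.0001  0.0007]
```

jog_arm(increments={"steps":[[0,0,0,0.01,0],[0,0,0,0.01,0]]}, only="ft")

```text
ft_force: [0.6, -2.0, 0.1]
```

```bash
python3 st.py
```

```text
[-0.07   0.374  0.214  1.817 -0.077  1.015 -1.7  ] [-0.09 -0.33  0.53]
ty angle -1.8736991775338887 tool z [-0.055 -0.005 -0.998] to go [-0.     -0.0001  0.0008]
```

To row units: 0.03 rad / 4 = 0.0075.

jog_arm(increments={"steps":[[0,0,0,0.005,0],[0,0,0,0.0075,0],[0,0,0,0.0075,0],[0,0,0,0.0075,0]]})

```text
time: 12.0
ee_pos: [0.5386, -0.1091, 0.0677]
eef_rot: [0.986, -0.167, -0.027, 0.007]
ft_force: [1.9, -2.4, -0.2]
width: 0.0119
grip_force: 35.0
```

```bash
python3 st.py
```

```text
[-0.075  0.374  0.22   1.817 -0.079  1.015 -1.729] [-0.41 -0.58  0.71]
ty angle -1.9050935579003796 tool z [-0.055 -0.005 -0.998] to go [-0.0001 -0.0001  0.0007]
```

The screw is seated: the moment jumped to 0.7 N m at the expected wing direction. Now I'll back off a quarter turn.

To row units: -1.46 rad / 4 = -0.365.

jog_arm(increments={"steps":[[0,0,0,-0.025,0],[0,0,0,-0.0575,0],[0,0,0,-0.09,0],[0,0,0,-0.1225,0],[0,0,0,-0.155,0],[0,0,0,-0.1875,0],[0,0,0,-0.22,0],[0,0,0,-0.25,0],[0,0,0,-0.28,0],[0,0,0,-0.31,0],[0,0,0,-0.34,0],[0,0,0,-0.365,0]]}, only="ft")

```text
ft_force: [1.7, -0.7, 0.4]
```

jog_arm(increments={"steps":[[0,0,0,-0.02,0],[0,0,0,-0.03,0],[0,0,0,-0.035,0],[0,0,0,-0.035,0],[0,0,0,-0.035,0],[0,0,0,-0.035,0]]})

```text
time: 13.8
ee_pos: [0.5386, -0.1092, 0.0678]
eef_rot: [0.807, 0.59, -0.024, -0.014]
ft_force: [1.8, -2.6, 0.5]
width: 0.0119
grip_force: 35.0
```

```bash
python3 st.py
python3 - <<'E'
from h import *
c=imaging.camera("side");d=imaging.camera("top")
f=lambda i,x,y:cv2.resize(i[y:y+110,x:x+100],None,fx=4,fy=4,interpolation=cv2.INTER_CUBIC)
cv2.imwrite("pics/end.png",np.hstack([f(c["img"],300,215),f(d["img"],312,175)])[...,::-1])
E
```

```text
[ 0.15   0.372 -0.047  1.804  0.033  1.021 -0.219] [-1.11 -0.89 -0.04]
ty angle -0.30773694434722443 tool z [-0.055 -0.005 -0.998] to go [ 0.0002 -0.0001  0.0008]
```

View pics/end.png

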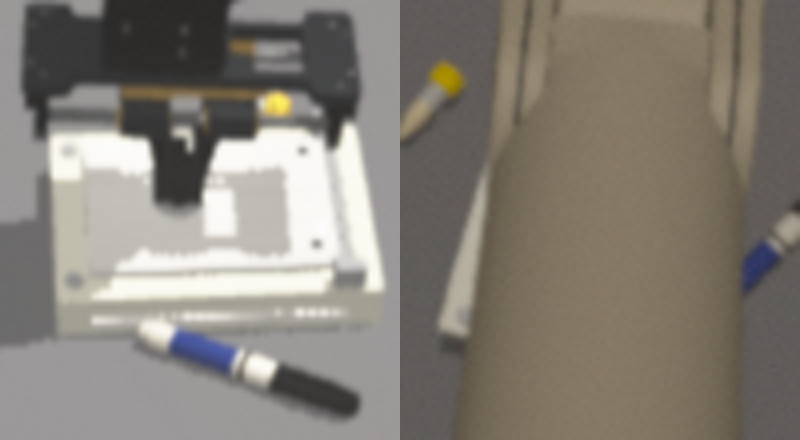

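The cover is flat, the fingers hold the wings at about (180,170) in the side crop, lying across the cover, and the bystanders in view haven't moved. Handing in.

```bash
python3 -c "
from bench import r, imaging, ticket, read_state;print(ticket.close_job())"
```

```text
the job is handed in; nothing more can be done
None
```

I folded the cover flat, seated the thumbscrew and backed it off a quarter turn, then handed the job in at about 14 s with the wings still held at 35 N; no verdict was printed.

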